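# Release and close the sample tray

### The arm

A 7-joint arm with a two-finger parallel gripper is mounted at the origin on a cart in front of the work surface, level with it; the furniture and walls round the work are solid. World frame = base frame: x ahead of the robot, y to its left, z up, the work surface at z = 0. Lengths are in m, angles in degrees, forces in N, time in s.
With the tool pointing down it reaches from about 0.4 to 0.875 m from the base axis. Payload 6.5 kg.
Tool frame: the origin (TCP) lies at the very end of the fingers, on their centre line; the grasp point (between the pads) lies 19 mm behind it; z points along the fingers, y is the line along which they close (so a half turn about z gives the same grasp; the last joint's range is limited). The gripper opens to 85 mm and grips with 20 to 120 N. Pads are 22 mm wide; open, the fingers measure 114 mm over their backs; the gripper's body (76 mm by 85 mm) begins 54 mm behind the grasp point. The pads swing forward as they close: fully open they stand 13 mm farther back than shut.
Start: joints at [61.295, 30.733, -0.252, 88.115, 0.149, 61.152, -4.079], TCP at [0.274, -0.59, 0.231] pointing down, gripper open.
Joint ranges: [-154.64, 154.64], [-21.42, 123.67], [-72.66, 72.17], [13.99, 137.28], [-74.86, 254.86], [10.95, 109.41], [-158.01, 158.01]. Speed limits (degrees/s): [136.94, 136.94, 180, 180, 180, 180, 180].

### API

Orientations are given as [roll, pitch, yaw] about the fixed x, y, z axes, in that order (R = Rz(yaw) Ry(pitch) Rx(roll)).
In Python, from bench import manip gives the robot as it stands.
- The arm moves only by the tool servo_tool, never from a script. Its argument "moves" is a list of rows, each a list of 5 numbers: the shift along the tool's x, y, z in m, then the turn about the tool's z in rad, then the opening, from 0 (shut) to 1 (fully open). In form: [[dx, dy, dz, spin, gripper], ...]. A call has 1 to 10 rows; each row is the pose to reach, as a shift and turn from the pose commanded when the call began, along the tool's axes at that moment; what a row does not reach only later rows make up. A row lasts 1/10 s, in which the tool goes at most 50 mm and 8.59 degrees, less where a joint would pass 70% of its speed; a pose out of reach is approached as far as the arm can. A call with a gripper value outside its range is refused whole. The fingers move at their own pace and stop on an object; the grip force is fixed at half the most. Time passes only in rows, so rows that repeat a pose let the fingers close. It gives the time, the measured TCP pose, the force, the opening and the grip force at its end, in the units of the state.
- manip.observe(): the state, without advancing time (a new reading comes with each control period).
- manip.camera(name): name is "side" or "top" or "wrist"; returns a dict with "color" (400x640x3 uint8, blue, green, red), "vfov" (degrees; the focal length in pixels is half the picture's height over the tangent of half this angle, whatever the lens; pixels are square), "cx", "cy" (the principal point, pixels), "k1" (the pictures are not rectified: a ray, as slopes to the right and down, at radius r is drawn at 1 + k1 r^2 times it, then the intrinsics apply), "xyz" and "rotation" of the camera in the world. Camera axes: x right, y down, z forward; pixel columns grow to the right and rows downward; lengths in m; the calibration is good to about 2 mm. A picture is of the moment at which its call begins. There is no depth.
- manip.close_job(): hands the job in; it is judged then, once.
Trained networks look in a picture, given as the dict that the camera call returned (one of the last four; its "shot" number tells which), for a name from the list of things; names that differ only in an ending like _2 or _b are one class to them, and where a whole thing is asked for, a point or a joint stands for the part that bears it (a point fixed in the world has none). Each returns a list of dicts, best first, with "confidence" (0 to 1); they miss things now and then, are a little off and sometimes report something else, mostly with a low value. They report only what shows in the picture. A call takes as long as a camera call. They do not tell look-alikes from the thing itself.
- manip.cut_out(picture, query): "region" (400x640 bool, what is visible of it) and "rect" ([left, top, right, bottom] as shares, 0 to 1, of the picture: columns of its width, rows of its height, round what is visible of it).
- manip.landmark_of(picture, query): "xy" ([column, row] as shares, 0 to 1, of the picture: columns of its width, rows of its height: a listed point, or the origin of a listed thing).
The state is a dict: "time_s": time; "joints": joint angles; "joint_vel": joint speeds; "effort": joint torques, N m; "position": TCP position; "orientation": TCP orientation; "force": force on the tool from outside, world axes, zero at the start; "torque": the same for the moment, N m; "gripper_width": finger opening in m; "grip_force": force on a finger pad.
Only numpy, scipy, OpenCV 4.12 (cv2) and the standard library are available. Lean on these libraries where they do the work, as an engineer would, in place of code of your own. Each camera call takes 0.05 s, during which the arm holds its last target. There are 200 camera calls.

### The job

Two slide-out trays on the bench are latched in their pulled-out position. Press the orange release lever fully down on the tray that carries the specimen cup with the blue lid, then push that tray fully home into its frame with the cup still standing in it. Leave the other tray, which carries the black slide box, and its lever as they are.

Things in the scene. Friction and masses are not known exactly. Their poses are not given: they have to be found in the camera images.
- sample_lever_pad (a point): Centre of the top face of the orange lever's pad (24 x 22 mm, top 48.5 mm above the bench) on the tray with the cup, free beside the tray's right side (its wall is 32 mm high), 65 mm behind the front panel, 35 mm before the frame. x = the way the tray slides home, y left, z up while unpressed. Pressed fully it is 12 mm lower, sloping down to +x; resists with about 5 N, stays where left.
- sample_lever (a joint): Angle of that lever in rad: 0 = up, tray latched; 0.24 = pressed fully down to its stop. Pressed past 0.2 (pad 10 mm down) it is surely released and the tray is free. It turns about a pin 50 mm nearer the front panel than the pad's centre.
- sample_handle (a point): Middle of the bar handle of the tray with the cup: a steel bar 100 mm long, about 10 mm thick, level, 38 mm above the bench, 35 mm in front of the green front panel (184 mm wide, top edge 57 mm above the bench). x = the way the tray slides home (away from the robot), y = along the bar to the left, z up.
- sample_tray (a joint): Travel of the tray with the cup in m: 0 = fully pulled out (start, latched); 0.100 = fully home, the front panel against the grey frame (130 x 184 mm, 50 mm high). It slides with about 2 N of friction and stays where it is left; while latched it gives only about 3 mm.
- cup_center (a point): Centre, half-way up, of the white specimen cup with the blue screw lid (65 mm across, 65 mm tall) that stands loose in the tray to be closed; z = the cup's axis. The tray's floor is 14 mm above the bench.
- slide_handle (a point): Middle of the bar handle of the other, identical tray, which carries the black slide box (71 x 94 x 35 mm) and must stay pulled out. Same axes as sample_handle.
- slide_lever_pad (a point): Centre of the top face of the orange lever pad of the other tray, which must not be pressed.
Not all that is in view belongs to the job. What is meant by the part that bears cup_center is not pink or yellow, and is the larger of those in its own colour.

How it is judged (in metres and radians):
On the way:
1. the release lever of the cup's tray is pressed fully down (value of joint sample_lever above 0.17 rad), for 0.1 s.
At the end, for the whole second after the job is handed in: The tray with the cup is home to within 12 mm and at rest, and the cup stands upright (within 0.2 rad) on that tray's floor; the other tray and its lever are as they were (value of joint sample_tray above 0.088 m and velocity of joint sample_tray below 0.01 m/s and angle between cup_center's own z axis and vertical below 0.2 rad and x of cup_center in the frame of sample_handle between 0.06 and 0.14 m and z of cup_center in the frame of sample_handle below 0.025 m); the robot touches nothing.
It fails at once if the other tray is moved by more than 10 mm (distance of slide_handle from where it was at the start of the episode above 0.01 m).
It fails at once if the other tray's lever is pressed (pad moved more than 6 mm against its tray) (z of slide_lever_pad in the frame of slide_handle below 0.0045 m).
It also fails if it takes over 35 s, if anything falls off the work surface, if the arm or the gripper's body presses on something with over 40 N, if the wrist force passes 120 N, or if a joint passes its speed limit or range.

## Working session

There is one attempt and no reset: what is moved stays moved. The work goes in short steps, Python scripts to look and compute and a tool call to move; the robot and the scene stay as the last step left them, time stands still between calls to the robot, and variables do not carry over. Pictures are saved under pics/ and viewed, at most 10 in all, crops included, and the job is handed in when it is done.

Besides the shell and the picture viewer there is one more tool, called after ">>>" as name([rows], argument=value, ...), one row to a line, values as JSON. servo_tool: Moves the arm, as the interface text tells. Its arguments: {"type":"object","properties":{"moves":{"type":"array"}},"required":["moves"]}

```bash
mkdir -p pics
cat > h.py <<'E'
import numpy as np, cv2
from bench import manip
from scipy.spatial.transform import Rotation as R
def K(p):
    f=200/np.tan(np.radians(p["vfov"])/2); return np.array([[f,0,p["cx"]],[0,f,p["cy"]],[0,0,1.]])
def rot(p):
    r=np.array(p["rotation"],float)
    return r if r.shape==(3,3) else R.from_euler('xyz',r,degrees=True).as_matrix()
def world(p,uv,z):
    "pixel -> world on plane height z"
    u=cv2.undistortPoints(np.array([[uv]],float),K(p),np.array([p["k1"],0,0,0.]))[0,0]
    d=rot(p)@np.array([u[0],u[1],1]); o=np.array(p["xyz"]); return o+d*(z-o[2])/d[2]
def pix(p,X):
    c=rot(p).T@(np.array(X)-p["xyz"]); return cv2.projectPoints(c.reshape(1,1,3),np.zeros(3),np.zeros(3),K(p),np.array([p["k1"],0,0,0.]))[0].ravel()
Z=dict(sample_lever_pad=.0485,slide_lever_pad=.0485,sample_handle=.038,slide_handle=.038,cup_center=.0465)
def look(p,names=Z):
    for n in names:
        for d in manip.landmark_of(p,n)[:3]:
            uv=np.array(d["xy"])*[640,400]; print(n,round(d["confidence"],2),uv.round(),world(p,uv,Z[n]).round(4))
E
python3 - <<'E'
from h import *
for n in("top","side"):
    p=manip.camera(n); cv2.imwrite(f"pics/{n}0.png",p["color"]); print(n,p["xyz"],p["rotation"]); look(p)
print(manip.observe())
E
```

```text
top [ 0.31206564 -0.11982277  1.0118226 ] [-169.85994901    1.7206082   -90.66879201]
sample_lever_pad 0.71 [416. 211.] [ 0.4455 -0.3158  0.0485]
slide_lever_pad 0.61 [227. 214.] [0.4474 0.1438 0.0485]
slide_lever_pad 0.59 [256. 168.] [0.5606 0.0742 0.0485]
sample_handle 0.59 [387. 257.] [ 0.3377 -0.2436  0.038 ]
slide_handle 0.92 [225. 210.] [0.4592 0.1522 0.038 ]
cup_center 0.92 [330. 168.] [ 0.5584 -0.1095  0.0465]
cup_center 0.89 [381. 217.] [ 0.4347 -0.2313  0.0465]
cup_center 0.81 [332. 224.] [ 0.4193 -0.1123  0.0465]
side [0.2325386  0.62324735 0.49933013] [-118.44283354    1.10566022 -160.80952452]
sample_lever_pad 0.5 [357. 188.] [ 0.45   -0.2949  0.0485]
slide_lever_pad 0.47 [257. 258.] [0.5577 0.0672 0.0485]
sample_handle 0.58 [395. 206.] [ 0.3424 -0.2419  0.038 ]
slide_handle 0.6 [292. 299.] [0.4531 0.1453 0.038 ]
cup_center 0.87 [348. 236.] [ 0.4128 -0.0654  0.0465]
cup_center 0.75 [292. 224.] [ 0.5445 -0.0764  0.0465]
cup_center 0.67 [375. 180.] [ 0.4148 -0.358   0.0465]
{'time_s': 0.6, 'joints': array([61.29490424, 30.73305735, -0.25208602, 88.11643073,  0.14777431,
       61.14993044, -4.08098505]), 'joint_vel': array([ 0.04198649, -0.09067244, -0.01542014, -0.01197339, -0.05293402,
        0.15725613, -0.0054808 ]), 'effort': array([-3.53359483e-04, -5.83068037e+01,  1.04736160e+00, -2.59330237e+01,
        1.23510504e-02,  2.16786641e-03,  1.09678717e-05]), 'position': array([ 0.27380003, -0.58951054,  0.23128586]), 'orientation': array([1.79999054e+02, 5.43047774e-04, 2.49120955e+01]), 'force': array([-0.00805398, -0.33800055, -0.39248984]), 'torque': array([ 0.03189326,  0.04031083, -0.03756978]), 'grip_force': 0.0, 'gripper_width': 0.08543573204109775}
```

View pics/top0.png

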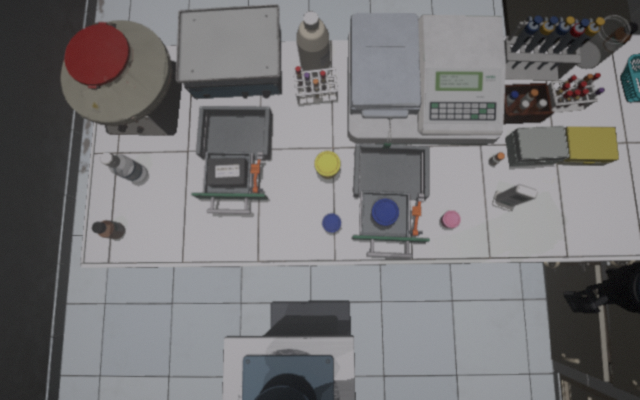

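View pics/side0.png

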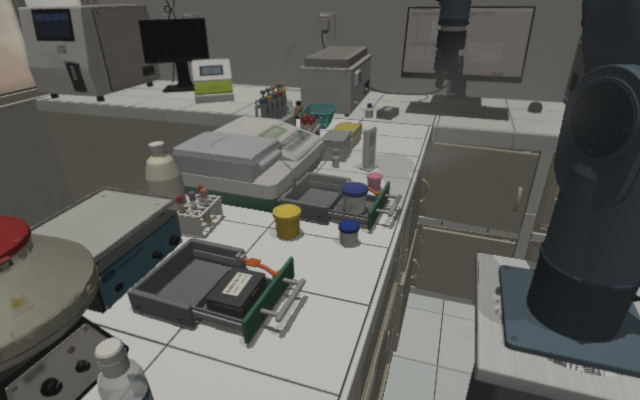

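The image candidates for the cup are yellow at (328,164), small blue at (332,223), pink at (451,219) and the large blue one in the right tray at (385,212). I choose (385,212), since it isn't pink or yellow and is the larger of the two blue ones. Its tray's lever is the one at (417,215). I'll check this with a close crop and a model overlay.

Run:
```python
from h import *
p=manip.camera("top")
for n in("sample_tray","sample_lever","sample_handle"):
    for d in manip.cut_out(p,n)[:2]:
        r=d["region"].astype(np.uint8); ys,xs=np.nonzero(r); print(n,round(d["confidence"],2),cv2.minAreaRect(np.c_[xs,ys].astype(np.float32)))
c=p["color"][135:270,340:470]; c=cv2.resize(c,None,fx=5,fy=5,interpolation=cv2.INTER_CUBIC)
c=cv2.convertScaleAbs(c,alpha=1.6)
h=np.array([.338,-.2436]); 
for yaw,col in((0,(0,255,255)),):
    for X in((0,.05,.038),(0,-.05,.038),(.035,.092,.057),(.035,-.092,.057),(.1,-.072,.0485)):
        q=R.from_euler('z',yaw).apply(X)+[*h,0]; u=(pix(p,q)-[340,135]+.5)*5
        cv2.circle(c,tuple(u.astype(int)),4,col,1)
cv2.imwrite("pics/crop1.png",c[:600])
c=c
for uv in((354,239),(427,240)): print(world(p,uv,.057))
```

```text
sample_tray 0.71 ((391.6474609375, 224.1126251220703), (76.97489166259766, 65.75888061523438), 4.899093151092529)
sample_lever 0.49 ((415.77520751953125, 215.60740661621094), (8.457551002502441, 36.84248733520508), 10.007980346679688)
sample_handle 0.91 ((390.5, 224.0), (66.0, 77.0), 90.0)
[ 0.38060816 -0.16378837  0.057     ]
[ 0.3756708  -0.33618487  0.057     ]
```

View pics/crop1.png

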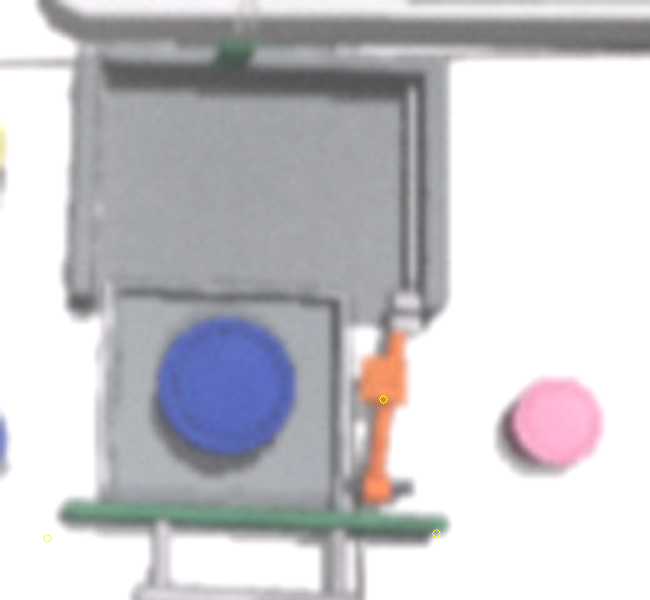

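The crop confirms the large blue lid inside the right tray. The orange pad is at crop (383,378), and the panel ends are at (63,512) and (445,525). The pink cup at (555,425) stands clear to the right.

Run:
```python
from h import *
p=manip.camera("top")
f=lambda u,z:world(p,(340+u[0]/5-.5,135+u[1]/5-.5),z).round(4)
a,b=f((63,508),.057),f((445,520),.057); print(a,b,np.linalg.norm(a-b),np.degrees(np.arctan2(-(a-b)[0],(a-b)[1])))
print("pad",f((383,378),.0485),"bar ends-ish",f((140,596),.038), "cup",f((227,385),.079),"pink",f((555,422),.045))
s=manip.observe(); print(s["position"],s["orientation"])
c=cv2.resize(p["color"][215:265,340:440],None,fx=8,fy=8,interpolation=cv2.INTER_CUBIC)
cv2.imwrite("pics/crop2.png",cv2.convertScaleAbs(c,alpha=1.6))
```

```text
[ 0.3876 -0.1594  0.057 ] [ 0.3792 -0.3399  0.057 ] 0.18069535135138368 -2.664473987195171
pad [ 0.4487 -0.3159  0.0485] bar ends-ish [ 0.3462 -0.1962  0.038 ] cup [ 0.4422 -0.2367  0.079 ] pink [ 0.4264 -0.3983  0.045 ]
[ 0.27383203 -0.58947744  0.23126513] [-1.79997301e+02 -1.25236371e-03  2.49166828e+01]
```

View pics/crop2.png

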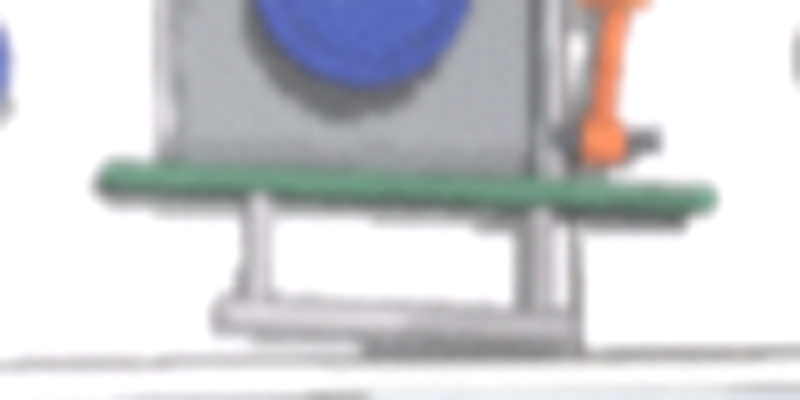

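>>> servo_tool([
  [0.04,-0.025,0,0.15,0],
  [0.08,-0.05,0,0.25,0],
  [0.12,-0.075,0,0.35,0],
  [0.16,-0.1,0,0.45,0],
  [0.2,-0.13,0,0.482,0],
  [0.24,-0.155,0,0.482,0],
  [0.272,-0.175,0.03,0.482,0],
  [0.272,-0.175,0.07,0.482,0],
  [0.272,-0.175,0.1,0.482,0],
  [0.272,-0.175,0.1,0.482,0],
])

```text
time_s: 1.85
position: [0.4443, -0.3142, 0.1279]
orientation: [-179.8, 0.4, -2.7]
force: [-0.2, 1.0, 0.0]
gripper_width: -0.0002
grip_force: 0.0
```

Run:
```python
from h import *
s=manip.observe(); print(s["time_s"],s["position"],s["orientation"],s["joints"].round(),s["force"])
p=manip.camera("wrist"); look(p,["sample_lever_pad"]); u=pix(p,s["position"]); print(u,pix(p,[.447,-.316,.0485]),pix(p,[s["position"][0],s["position"][1],.0485]))
cv2.imwrite("pics/w1.png",p["color"])
p=manip.camera("side"); look(p,["sample_lever_pad"])
```

```text
1.85 [ 0.44431812 -0.31421239  0.12786337] [-179.79441212    0.37620644   -2.65349764] [ 31.  29.   0. 109.  -0.  43. -62.] [-0.23678957  0.98930907  0.03999502]
sample_lever_pad 0.91 [322. 202.] [ 0.4468 -0.3162  0.0485]
[319.19190165 248.88173567] [321.47040025 202.0289937 ] [319.40214497 205.29682732]
sample_lever_pad 0.53 [360. 183.] [ 0.45   -0.3254  0.0485]
sample_lever_pad 0.39 [355. 200.] [ 0.4369 -0.2227  0.0485]
```

View pics/w1.png

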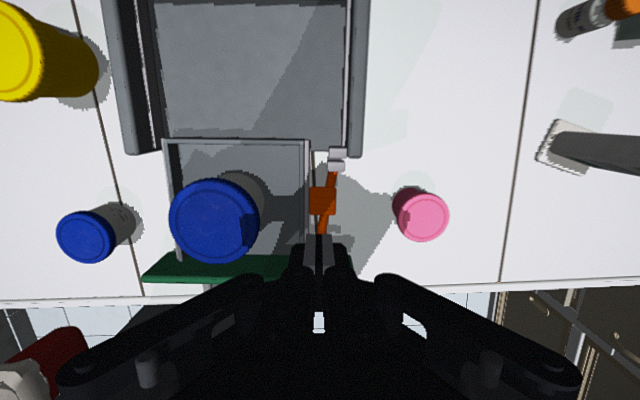

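The wrist view shows the orange pad at (322,202), just ahead of the closed fingers. This gives (0.447,-0.316), which agrees with the top view.

>>> servo_tool([
  [0.004,0,0.03,0,0],
  [0.004,0,0.06,0,0],
  [0.004,0,0.072,0,0],
  [0.004,0,0.078,0,0],
  [0.004,0,0.082,0,0],
  [0.004,0,0.086,0,0],
  [0.004,0,0.089,0,0],
  [0.004,0,0.09,0,0],
])

```text
time_s: 2.85
position: [0.4536, -0.3173, 0.043]
orientation: [179.9, -0.3, -2.7]
force: [1.7, 0.1, 6.5]
gripper_width: -0.0004
grip_force: 3.1
```

>>> servo_tool([
  [0,0,0.002,0,0],
  [0,0,0.004,0,0],
  [0,0,0.005,0,0],
  [0,0,0.006,0,0],
  [0,0,0.006,0,0],
])

```text
time_s: 3.35
position: [0.4551, -0.3174, 0.0375]
orientation: [179.8, -0.5, -2.6]
force: [5.8, 0.2, 5.1]
gripper_width: 0.0003
grip_force: 2.8
```

>>> servo_tool([
  [0,0,0.001,0,0],
  [0,0,0.002,0,0],
  [0,0,0.003,0,0],
  [0,0,0.004,0,0],
  [0,0,0.004,0,0],
])

```text
time_s: 3.85
position: [0.4556, -0.3176, 0.0349]
orientation: [179.8, -0.5, -2.6]
force: [1.7, 2.8, 18.6]
gripper_width: -0.0002
grip_force: 9.5
```

>>> servo_tool([
  [0,0,-0.03,0,0],
  [0,0,-0.07,0,0],
  [0,0,-0.09,0,0],
  [-0.045,-0.02,-0.09,0,0],
  [-0.09,-0.035,-0.09,0,0],
  [-0.13,-0.044,-0.09,0,0],
  [-0.144,-0.044,-0.09,0,0],
  [-0.144,-0.044,-0.09,0,0],
])

```text
time_s: 4.65
position: [0.3075, -0.2659, 0.1218]
orientation: [180.0, 0.0, -2.8]
force: [-0.3, -1.3, -0.5]
gripper_width: -0.0001
grip_force: 0.0
```

Run:
```python
from h import *
s=manip.observe(); print(s["time_s"],s["position"],s["orientation"],s["joints"].round())
p=manip.camera("wrist"); look(p,["sample_lever_pad","sample_handle"]); cv2.imwrite("pics/w2.png",p["color"])
```

```text
4.65 [ 0.30745586 -0.26589903  0.12184759] [ 1.79974994e+02  3.86869764e-03 -2.81848412e+00] [ 35.  18.  -0. 128.   0.  34. -58.]
```

View pics/w2.png

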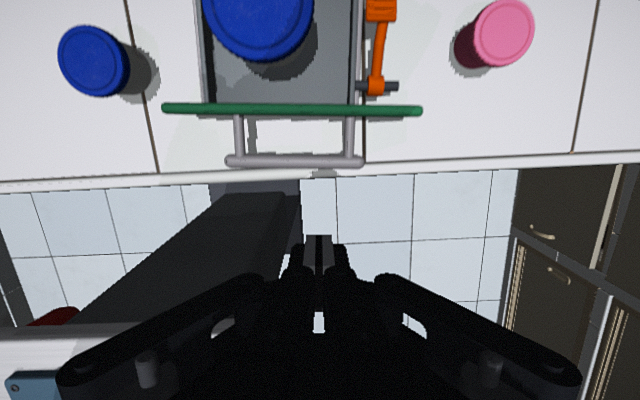

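The wrist view shows the bar spanning columns 228–362 at row 160. The fingers (column 319) are in front of it, the cup is upright, and the lever is down beside the tray. Next I descend in front of the bar and then push.

>>> servo_tool([
  [0,0,0.04,0,0],
  [0,0,0.08,0,0],
  [0,0,0.092,0,0],
  [0.006,0,0.092,0,0],
  [0.012,0,0.092,0,0],
  [0.018,0,0.092,0,0],
  [0.024,0,0.092,0,0],
  [0.03,0,0.092,0,0],
  [0.036,0,0.092,0,0],
])

```text
time_s: 5.7
position: [0.3456, -0.2678, 0.0298]
orientation: [180.0, -0.0, -2.7]
force: [-2.5, -1.2, 1.2]
gripper_width: 0.0002
grip_force: 1.2
```

>>> servo_tool([
  [0.005,0,0,0,0],
  [0.01,0,0,0,0],
  [0.015,0,0,0,0],
  [0.02,0,0,0,0],
  [0.025,0,0,0,0],
  [0.03,0,0,0,0],
  [0.035,0,0,0,0],
  [0.04,0,0,0,0],
  [0.045,0,0,0,0],
  [0.05,0,0,0,0],
])

```text
time_s: 6.7
position: [0.3952, -0.2698, 0.0292]
orientation: [180.0, 0.0, -2.7]
force: [-2.6, -1.2, 0.3]
gripper_width: -0.0002
grip_force: 1.2
```

>>> servo_tool([
  [0.005,0,0,0,0],
  [0.01,0,0,0,0],
  [0.015,0,0,0,0],
  [0.02,0,0,0,0],
  [0.024,0,0,0,0],
  [0.028,0,0,0,0],
  [0.03,0,0,0,0],
  [0.032,0,0,0,0],
])

```text
time_s: 7.5
position: [0.4261, -0.2711, 0.0292]
orientation: [-180.0, 0.1, -2.7]
force: [-7.1, -1.5, 4.7]
gripper_width: -0.0001
grip_force: 3.4
```

>>> servo_tool([
  [0.002,0,0,0,0],
  [0.004,0,0,0,0],
  [0.006,0,0,0,0],
  [0.008,0,0,0,0],
  [0.008,0,0,0,0],
])

```text
time_s: 8.0
position: [0.4263, -0.2708, 0.0282]
orientation: [-179.8, 0.9, -2.9]
force: [-19.9, -0.1, 14.5]
gripper_width: -0.0003
grip_force: 10.0
```

Run:
```python
from h import *
p=manip.camera("wrist"); q=manip.camera("side")["color"][130:250,260:440]
cv2.imwrite("pics/c3.png",np.vstack([p["color"][:250],cv2.resize(q,(640,427))])[:600])
```

```text
(no output)
```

View pics/c3.png

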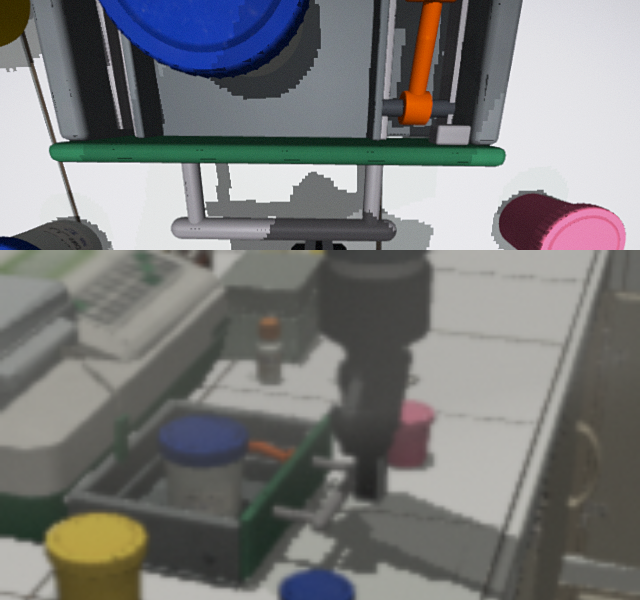

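The green panel lies against the grey frame (row 150 in the wrist view), and the blue-lidded cup stands upright inside. Backing off now.

>>> servo_tool([
  [-0.01,0,0,0,0],
  [-0.025,0,0,0,0],
  [-0.04,0,0,0,0],
  [-0.04,0,-0.04,0,0],
  [-0.04,0,-0.08,0,0],
  [-0.04,0,-0.12,0,0],
  [-0.04,0,-0.16,0,0],
  [-0.04,0,-0.16,0,0],
  [-0.04,0,-0.16,0,0],
])

```text
time_s: 9.0
position: [0.3961, -0.2696, 0.1901]
orientation: [179.9, -0.2, -2.6]
force: [-0.2, -0.8, -0.8]
gripper_width: -0.0002
grip_force: 0.0
```

Run:
```python
from h import *
s=manip.observe(); print(s["time_s"],s["position"],s["force"])
cv2.imwrite("pics/end.png",np.vstack([manip.camera("wrist")["color"][:200],manip.camera("side")["color"]]))
```

```text
9.0 [ 0.39614757 -0.26960545  0.19013397] [-0.2199433  -0.81142223 -0.79149909]
```

View pics/end.png

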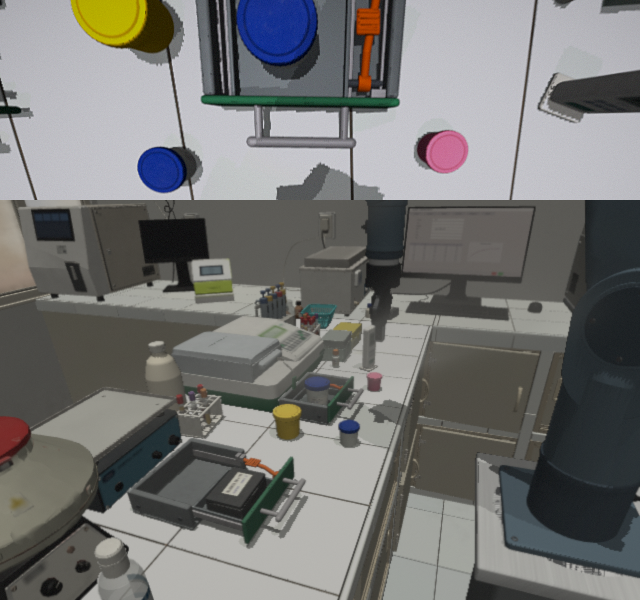

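The tray is home, with its panel against the frame at row 100. The cup is upright, the other tray is untouched, and the arm is clear.

```bash
python3 -c "
from bench import manip
print(manip.close_job())"
```

```text
the job is handed in; nothing more can be done
None
```

I pressed the lever on the blue-lidded cup's tray down to its stop and pushed the tray home with the cup upright; the other tray was not touched, and the job was handed in at about 9 s (no verdict returned).

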